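# Press the proud tub lid home with the press stick

## Robot

A 6-joint arm with a two-finger parallel gripper is mounted at the origin on the work surface. World frame = base frame: x ahead of the robot, y to its left, z up, the work surface at z = 0. Lengths are in mm, angles in rad, forces in N, time in s.
With the tool pointing down it reaches from about 325 to 1000 mm from the base axis. Payload 5.1 kg.
Tool frame: the origin (TCP) lies midway between the tips of the shut fingers; the grasp point (between the pads) lies 19 mm behind it; z points along the fingers, y is the line along which they close (so a half turn about z gives the same grasp; the last joint's range is limited). The gripper opens to 85 mm and grips with 20 to 120 N. Pads are 22 mm wide; open, the fingers measure 114 mm over their backs; the gripper's body (76 mm by 85 mm) begins 54 mm behind the grasp point. The pads swing forward as they close: fully open they stand 13 mm farther back than shut.
Start: joints at [1.217, 0.124, 1.65, -0, 1.367, -0.083], TCP at [173.898, 626.294, 197.522] pointing down, gripper open.
Joint ranges: [-2.61, 2.61], [-1.02, 2.33], [0.03, 2.71], [-1.35, 4.49], [0.32, 2.68], [-2.91, 2.91]. Speed limits (rad/s): [2.57, 2.57, 3.14, 3.14, 3.14, 3.14].

## Interface

Orientations are given as [roll, pitch, yaw] about the fixed x, y, z axes, in that order (R = Rz(yaw) Ry(pitch) Rx(roll)).
In Python, from bench import * gives the robot as it stands. The module is installed in compiled form; this text tells all that it offers.
- The arm moves only by the shell command python3 -m handwheel 'ROWS'. ROWS is JSON, a list that holds one entry, the list of rows, each a list of 5 numbers: the shift along the tool's x, y, z in mm, then the turn about the tool's z in degrees, then the finger opening in mm, from 0 to 85.4. A call has exactly 10 rows; each row is the pose to reach, as a shift and turn from the pose commanded when the call began, along the tool's axes at that moment; what a row does not reach only later rows make up. A row lasts 1/10 s, in which the tool goes at most 50 mm and 8.59 degrees, less where a joint would pass 70% of its speed; a pose out of reach is approached as far as the arm can. A call with a gripper value outside its range is refused whole. The fingers move at their own pace and stop on an object; the grip force is fixed at half the most. Time passes only in rows, so rows that repeat a pose let the fingers close, or fill a call up. It gives the time, the measured TCP pose, the force, the opening and the grip force at its end, in the units of the state.
- read_state(): the state, without advancing time (a new reading comes with each control period).
- capture(name): name is "scene" or "top"; returns a dict with "color" (480x640x3 uint8, blue, green, red), "depth" (480x640 float32, mm along the optical axis (not along the pixel's ray), 0 where there is no reading), "intrinsics" (3x3 intrinsics, pixels), "camera_from_world" (4x4, takes a point from world to camera coordinates). Camera axes: x right, y down, z forward; pixel columns grow to the right and rows downward; lengths in mm; the calibration is good to about 2 mm. A picture is of the moment at which its call begins.
- hand_in(): hands the job in; it is judged then, once.
The state is a dict: "time_s": time; "joints": joint angles; "qd": joint speeds; "effort": joint torques, N m; "eef_pos": TCP position; "tcp_rot": TCP orientation; "contact_force": force on the tool from outside, world axes, zero at the start; "torque": the same for the moment, N m; "gripper_width": opening from 0.0 (shut) to 1.0 (fully open); "gripper_force": force on a finger pad.
Only numpy, scipy, OpenCV 4.12 (cv2) and the standard library are available. Lean on these libraries where they do the work, as an engineer would, in place of code of your own. Each camera call takes 0.05 s, during which the arm holds its last target. There are 200 camera calls.

## Task

One of the two food tubs still has its yellow lid standing proud of the rim. Pull the orange-handled press stick out of its cup and, with its rubber foot and not the fingers, press that lid down at both ends, and wherever a corner still stands up, until it has snapped fully home all round, ending with a firm steady push that confirms it but never ramming it hard enough to crush it. Then stand the stick upright in its cup again; do not press on the tub that is already closed, and leave the bottle standing where it is.

Things in the scene. Friction and masses are not known exactly. Their poses are not given: they have to be found in the camera images.
- tub: Fixed black food tub sunk in a steel nest plate (206 x 150 mm) with a white gasket; tub 180 mm along its x by 130 mm along its y, rim 70 mm above the table, walls 4 mm. Origin on the table under its centre; x along the long side, z up. Two sprung catches inside each long side, 64 mm either way from the middle, grip the lid.
- lid: Loose yellow lid, 192 x 138 mm, plate 6 mm thick, long side along x; a 22 mm skirt below has a snap bead near each corner. Origin: centre of the plate's UNDERSIDE. Proud, it rests on the catches, origin 15 mm above the tub's rim; home, the plate lies on the rim (origin 70 mm above the table). Each end resists with some 8 to 20 N, then snaps onto a hard stop; one side may snap before the other.
- lid_far (a point): Centre of the white-ringed press mark (38 mm across) on the lid's top face, 76 mm from the centre towards the lid's +x end; 76 mm above the table when home.
- lid_near (a point): The same, 76 mm towards the lid's -x end.
- closed_tub: The other, identical tub and nest, whose yellow lid is already home (lid top 76 mm above the table). Fixed; origin on the table under its centre.
- stick: Press stick, 180 mm long, 0.16 kg: black rubber foot (40 mm across, 30 mm high, underside flat over 28 mm), thin steel stem 16 mm across, orange square handle 22 x 22 mm from 90 to 180 mm above the foot's underside. Origin at the centre of the foot's underside, z along the stick towards the handle; x and y square to the handle's faces.
- stick_grip (a point): Middle of the stick's handle, 135 mm above the foot's underside.
- cup: Fixed upright steel cup that holds the stick: 60 mm high, 60 mm outside, 52 mm inside, inner floor 6 mm above the table, on a 90 mm round base plate. Origin on the table under its centre.
- bottle: Loose white bottle with a blue cap, 64 mm across, 160 mm high, 0.35 kg. Origin at the centre of its underside.
Not all that is in view belongs to the job. There is more than one size of the bottle; the job needs the middle-sized.

How it is judged (in metres and radians):
On the way, in this order (a step that is already met when the one before it is completed fails the run):
1. the stick is pulled out of its cup (foot clear above the cup's mouth) (z of stick in the frame of cup above 0.065 m), for 0.1 s.
2. both ends of the lid are home and the stick presses on it with at least 4 N (z of each of lid_far, lid_near in the frame of tub below 0.079 m and contact force between stick and lid above 4 N), for 0.2 s.
At the end, for the whole second after the job is handed in: Both ends of the lid are home on the tub's rim (press marks within 3 mm of the closed height), lid and stick at rest, the stick stands in its cup (within 15 mm of its axis, within 10 mm of its floor, leaning less than 0.15 rad), and the bottle stands within 40 mm of where it was (z of each of lid_far, lid_near in the frame of tub below 0.079 m and linear speed of each of lid, stick below 0.02 m/s and horizontal distance between stick and cup below 0.015 m and z of stick in the frame of cup below 0.016 m and angle between each of stick, bottle's own z axis and vertical below 0.15 rad and distance of bottle from where it was at the start of the episode below 0.04 m); the robot touches nothing.
It fails at once if the lid is rammed: more than 90 N between stick and lid (contact force between stick and lid above 90 N).
It fails at once if the fingers press on the lid (more than 2 N) (contact force between the fingers and lid above 2 N).
It fails at once if the closed tub is pressed on (more than 5 N) (contact force between anything else and closed_tub above 5 N).
It also fails if it takes over 67 s, if anything falls off the work surface, if the arm or the gripper's body presses on something with over 40 N, if the wrist force passes 120 N, or if a joint passes its speed limit or range.

## Working session

There is one attempt and no reset: what is moved stays moved. The work goes in short steps, Python scripts to look and compute and a shell command to move; the robot and the scene stay as the last step left them, time stands still between calls to the robot, and variables do not carry over. Pictures are saved under pics/ and viewed, at most 11 in all, crops included, and the job is handed in when it is done.

```bash
mkdir -p pics; cat > h.py <<'E'
from bench import *
import numpy as np, cv2
def snap(n):
    c=capture(n); np.savez(f'pics/{n}.npz',**c); return c
def load(n): return dict(np.load(f'pics/{n}.npz'))
def ray(c,u,v):
    T=np.linalg.inv(c['camera_from_world']); d=T[:3,:3]@np.linalg.inv(c['intrinsics'])@[u,v,1]
    return T[:3,3],d
def at_z(c,u,v,z):
    o,d=ray(c,u,v); return o+d*(z-o[2])/d[2]
def at_d(c,u,v):
    o,d=ray(c,u,v); return o+d*np.median(c['depth'][int(v)-1:int(v)+2,int(u)-1:int(u)+2])
def tri(c1,p1,c2,p2):
    o1,d1=ray(c1,*p1);o2,d2=ray(c2,*p2)
    s=np.linalg.lstsq(np.c_[d1,-d2],o2-o1,rcond=None)[0]
    a=o1+s[0]*d1;b=o2+s[1]*d2; return (a+b)/2,np.linalg.norm(a-b)
E
python3 - <<'E'
from h import *
np.set_printoptions(precision=1,suppress=True)
for n in('scene','top'):
    c=snap(n); cv2.imwrite(f'pics/{n}.png',c['color']); print(np.linalg.inv(c['camera_from_world']),c['intrinsics'][0])
print(read_state())
E
```

```text
[[  -0.     0.6   -0.8 1494. ]
 [   1.     0.    -0.     1.2]
 [   0.    -0.8   -0.6  755.8]
 [   0.     0.     0.     1. ]] [532.8   0.  315.4]
[[  -0.    -1.     0.1  421.8]
 [  -1.     0.     0.   -12.4]
 [  -0.    -0.1   -1.  1146.2]
 [   0.     0.     0.     1. ]] [534.    0.  317.5]
{'time_s': 0.1, 'joints': array([ 1.2,  0.1,  1.7,  0. ,  1.4, -0.1]), 'qd': array([-0., -0., -0.,  0.,  0., -0.]), 'effort': array([  0. , -42.5, -36.7,  -0. ,   0. ,   0. ]), 'eef_pos': array([173.7, 625.7, 196.3]), 'tcp_rot': array([-3.1, -0. ,  2.9]), 'contact_force': array([0.1, 0.6, 0.1]), 'torque': array([ 0.,  0., -0.]), 'gripper_force': 0.0, 'gripper_width': 1.0012805915584828}
```

View pics/scene.png

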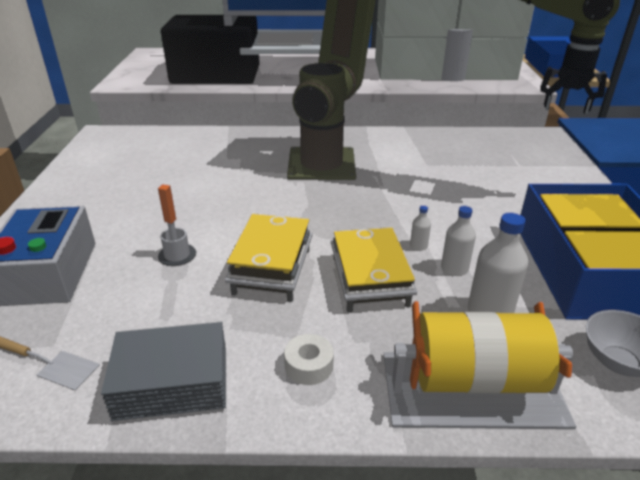

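View pics/top.png

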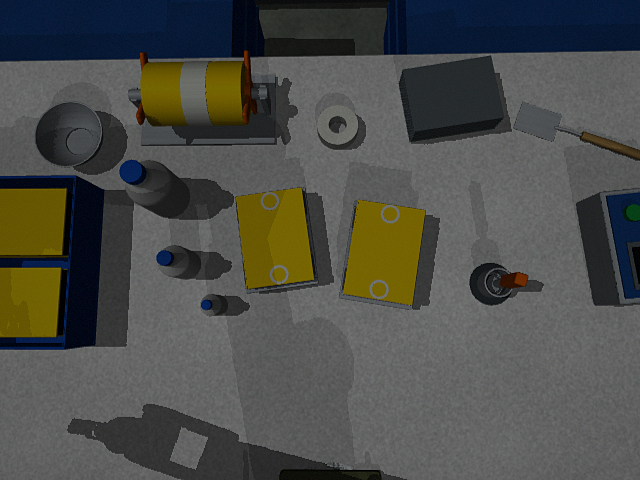

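The scene view shows the stick in its cup at about (168,190) to (175,245), and the two lids at (270,245) and (372,260). In the top view the lids are at (275,238) and (384,252), the cup at (493,284) and the handle top at (518,280). Next I'll use the depth to tell which lid is proud.

```bash
python3 - <<'E'
from h import *
np.set_printoptions(precision=1,suppress=True)
t=load('top');s=load('scene')
hsv=cv2.cvtColor(t['color'],cv2.COLOR_BGR2HSV)
m=cv2.inRange(hsv,(22,150,60),(35,255,255))
for n,sl in(('L',(228,170,100,130)),('R',(335,185,100,130))):
    x,y,w,h=sl; mm=np.zeros_like(m);mm[y:y+h,x:x+w]=m[y:y+h,x:x+w]
    P=[]
    v,u=np.nonzero(cv2.erode(mm,np.ones((5,5))))
    P=np.array([at_d(t,a,b) for a,b in zip(u[::7],v[::7])])
    A=np.c_[P[:,:2]-P[:,:2].mean(0),np.ones(len(P))]
    co=np.linalg.lstsq(A,P[:,2],rcond=None)[0]
    print(n,'meanz',P[:,2].mean(),'grad*100',co[:2]*100,'resid',(P[:,2]-A@co).std())
    c=max(cv2.findContours(mm,cv2.RETR_EXTERNAL,cv2.CHAIN_APPROX_NONE)[0],key=cv2.contourArea)
    W=np.array([at_z(t,*p[0],co[2])[:2] for p in c],np.float32)
    print(cv2.minAreaRect(W))
def crop(c,x,y,w,h,f): return cv2.resize(c['color'][y:y+h,x:x+w],None,fx=f,fy=f,interpolation=cv2.INTER_CUBIC)
a=crop(t,460,240,80,80,5); b=crop(s,140,175,80,100,4)
b=cv2.copyMakeBorder(b,0,0,0,0,cv2.BORDER_CONSTANT)
o=np.zeros((400,720,3),np.uint8); o[:,:400]=a;o[:,400:]=b
cv2.imwrite('pics/crop1.png',o)
cv2.imwrite('pics/crop2.png',crop(s,220,200,200,110,4))
E
```

```text
L meanz 75.2771317566821 grad*100 [-0.1 -0.1] resid 0.8407543750422465
((568.8770751953125, 109.51091003417969), (191.644287109375, 136.89842224121094), 7.856264591217041)
R meanz 90.19240399773163 grad*100 [0.1 0.2] resid 0.7974974590251316
((537.7506713867188, -111.2215347290039), (137.3468780517578, 191.51614379882812), 80.48614501953125)
```

View pics/crop1.png

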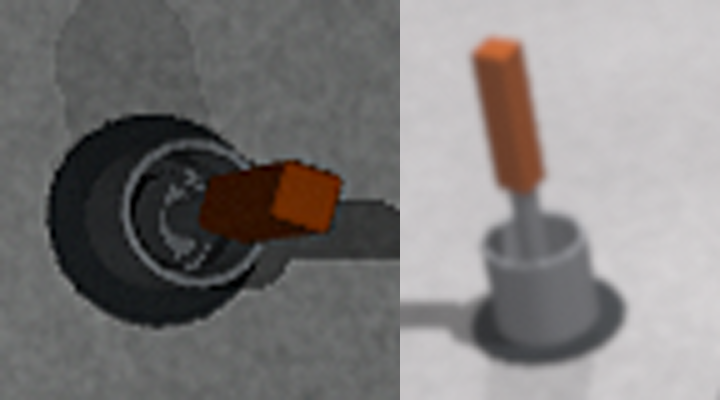

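View pics/crop2.png

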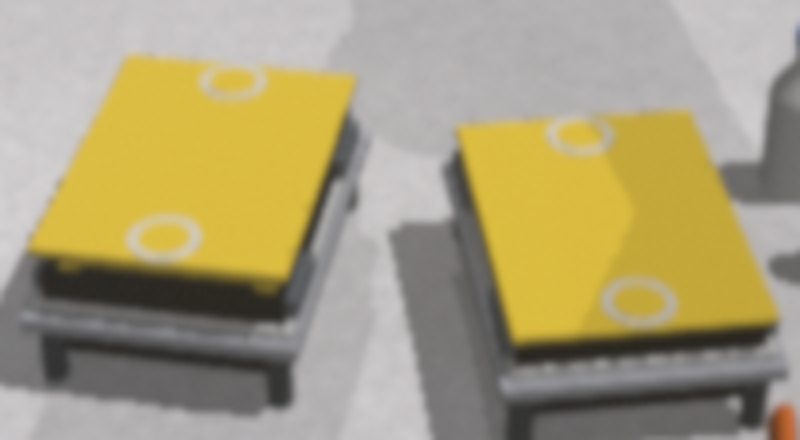

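The proud lid is the one at y≈-111: its top is at z≈90, against 75 for the other. In the crops, the handle's top face is at top (521.2,279.4) and scene (164.5,187). The handle's bottom is at scene (170.7,221.7) and the cup mouth centre at top (499.2,282.6). Now I'll triangulate these and check how far the stick leans.

```bash
python3 - <<'E'
from h import *
np.set_printoptions(precision=1,suppress=True)
t=load('top');s=load('scene')
T=lambda x,y:(460+x/5,240+y/5)
S=lambda x,y:(140+(x-400)/4,175+y/4)
print('handle top',tri(t,T(306,197),s,S(498,48)))
print('cup mouth',tri(t,T(198,211),s,S(536,240)))
print('cup mouth@60',at_z(t,*T(198,211),60),at_z(s,*S(536,240),60))
print('base centre',at_z(t,*T(155,220),3),at_z(s,*S(548,318),3))
# handle faces in depth of both views
for n,c in(('top',t),('scene',s)):
    hsv=cv2.cvtColor(c['color'],cv2.COLOR_BGR2HSV)
    m=cv2.inRange(hsv,(3,150,40),(14,255,255)); mm=np.zeros_like(m)
    x,y,w,h=(490,260,45,40) if n=='top' else (150,180,40,50)
    mm[y:y+h,x:x+w]=m[y:y+h,x:x+w]
    v,u=np.nonzero(mm)
    P=[]
    for a,b in zip(u,v):
        o,d=ray(c,a,b); P.append(o+d*c['depth'][b,a])
    P=np.array(P); P=P[(P[:,2]>80)&(P[:,2]<200)]
    for z in range(95,195,12):
        q=P[abs(P[:,2]-z)<6]
        if len(q): print(n,z,len(q),q.mean(0),q.min(0)[:2],q.max(0)[:2])
    if n=='top':
        q=P[P[:,2]>180]; print('top face',len(q),q.mean(0),cv2.minAreaRect(q[:,:2].astype(np.float32)))
R=lambda u,v:at_z(t,u,v,91)
print('marks',R(390,214),R(378.5,289))
E
```

```text
handle top (array([ 475.8, -343.8,  182.4]), np.float64(2.107884085918957))
cup mouth (array([ 477.3, -342.9,   56.2]), np.float64(4.191279877767625))
cup mouth@60 [ 477.3 -343.9   60. ] [ 483.5 -338.7   60. ]
base centre [ 476.5 -343.1    3. ] [ 482.2 -340.6    3. ]
top 95 3 [ 476.3 -334.4  100.1] [ 468. -336.] [ 483.4 -332.5]
top 107 29 [ 475.3 -334.5  107.8] [ 464.1 -346.8] [ 488.8 -330.2]
top 119 27 [ 476.6 -335.2  119.5] [ 465.1 -344.2] [ 488.3 -330. ]
top 131 27 [ 474.2 -335.3  131.1] [ 464.6 -345.5] [ 487.3 -330.5]
top 143 30 [ 474.  -335.9  143.4] [ 464.  -347.1] [ 487.9 -330.6]
top 155 31 [ 476.5 -334.7  155.2] [ 465.4 -343.6] [ 487.8 -330.9]
top 167 29 [ 474.5 -335.6  167.6] [ 464.7 -346.1] [ 486.5 -330.5]
top 179 100 [ 476.4 -341.6  182.6] [ 464.2 -355.6] [ 489.4 -330.5]
top 191 70 [ 477.4 -342.8  186.6] [ 465.8 -354.5] [ 487.1 -333. ]
top face 154 [ 476.8 -342.9  185. ] ((476.7442626953125, -343.9095458984375), (23.34136390686035, 22.265666961669922), 72.05101776123047)
scene 107 32 [ 487.9 -339.8  108. ] [ 480.3 -348.2] [ 494.9 -333.1]
scene 119 38 [ 487.2 -340.5  118.5] [ 479.  -350.3] [ 494.  -331.5]
scene 131 44 [ 487.4 -339.8  130.6] [ 477.5 -350.5] [ 493.1 -332.7]
scene 143 41 [ 487.4 -339.9  143.3] [ 476.1 -350. ] [ 492.9 -332.6]
scene 155 43 [ 486.7 -340.   155. ] [ 476.8 -350.3] [ 492.7 -333. ]
scene 167 40 [ 487.2 -340.5  167. ] [ 477.3 -350. ] [ 493.6 -333.6]
scene 179 49 [ 487.3 -340.3  179.6] [ 477.9 -351.5] [ 493.8 -332.9]
scene 191 19 [ 483.7 -341.7  186.4] [ 477.4 -349.4] [ 492.3 -335.3]
marks [ 612.1 -124.4   91. ] [463.  -98.9  91. ]
```

```bash
cat >> h.py <<'E'
from scipy.spatial.transform import Rotation as Ro
def d(*targets):
    s=read_state(); R=Ro.from_euler('xyz',s['tcp_rot']).as_matrix()
    print('t',s['time_s'],'pos',np.round(s['eef_pos'],1),'rpy deg',np.round(np.degrees(s['tcp_rot']),1),'F',np.round(s['contact_force'],1),'w',round(s['gripper_width']*85.4,1),'gf',s['gripper_force'])
    for t in targets: print(t,'->',np.round(R.T@(np.array(t)-s['eef_pos']),1))
E
python3 -c "
from h import *
d([450,250,320],[450,50,320],[450,-150,320],[477,-343.5,320],[477,-343.5,240])"
```

```text
t 0.1 pos [173.7 625.7 196.3] rpy deg [-179.9   -0.   164.5] F [0.1 0.6 0.1] w 85.5 gf 0.0
[450, 250, 320] -> [-366.7 -288.3 -123.2]
[450, 50, 320] -> [-420.2 -481.  -122.8]
[450, -150, 320] -> [-473.7 -673.7 -122.4]
[477, -343.5, 320] -> [-551.5 -853.  -122.1]
[477, -343.5, 240] -> [-551.5 -852.8  -42.1]
```

```bash
python3 -m handwheel '[[[0,0,-45,0,85],[-25,-20,-85,0,85],[-60,-47,-110,0,85],[-98,-77,-122,0,85],[-136,-107,-122,0,85],[-174,-137,-122,0,85],[-212,-167,-122,0,85],[-250,-197,-122,0,85],[-288,-227,-122,0,85],[-326,-257,-122,0,85]]]'; python3 -m handwheel '[[[-20,-31,0,0,85],[-35,-70,0,0,85],[-48,-110,0,0,85],[-60,-150,0,0,85],[-72,-190,0,0,85],[-84,-230,0,0,85],[-96,-270,0,0,85],[-108,-310,0,0,85],[-120,-350,0,0,85],[-132,-390,0,0,85]]]';python3 -c "
from h import *
d([477,-343.5,320],[477,-343.5,200])"
```

```text
time_s: 1.1
eef_pos: [419.8, 289.6, 319.1]
tcp_rot: [-3.141, -0.0, 2.871]
contact_force: [0.5, 0.9, 0.2]
gripper_width: 0.995
gripper_force: 0.0
time_s: 2.1
eef_pos: [441.6, -121.3, 319.1]
tcp_rot: [3.141, -0.0, 2.871]
contact_force: [0.2, -0.4, 0.1]
gripper_width: 0.995
gripper_force: 0.0
t 2.1 pos [ 441.6 -121.3  319.1] rpy deg [180.   -0.  164.5] F [ 0.2 -0.4  0.1] w 85.0 gf 0.0
[477, -343.5, 320] -> [ -93.6 -204.6   -0.9]
[477, -343.5, 200] -> [ -93.6 -204.7  119.1]
```

```bash
python3 -m handwheel '[[[-18,-40,0,0,85],[-37,-80,0,0,85],[-55,-120,0,0,85],[-74,-160,0,0,85],[-93.6,-204.6,0,0,85],[-93.6,-204.6,0,0,85],[-93.6,-204.6,30,0,85],[-93.6,-204.6,60,0,85],[-93.6,-204.6,80,0,85],[-93.6,-204.6,80,0,85]]]'; python3 - <<'E'
from h import *
d([477,-343.5,122])
t=snap('top');s=snap('scene')
a=cv2.resize(t['color'][220:320,450:550],(400,400),interpolation=cv2.INTER_CUBIC)
b=cv2.resize(s['color'][130:230,130:230],(400,400),interpolation=cv2.INTER_CUBIC)
cv2.imwrite('pics/c3.png',np.hstack([a,b]))
E
```

```text
time_s: 3.1
eef_pos: [475.8, -339.8, 234.8]
tcp_rot: [3.138, -0.007, 2.871]
contact_force: [-0.2, -0.2, -0.2]
gripper_width: 0.997
gripper_force: 0.0
t 3.1 pos [ 475.8 -339.8  234.8] rpy deg [179.8  -0.4 164.5] F [-0.2 -0.2 -0.2] w 85.1 gf 0.0
[477, -343.5, 122] -> [ -3.   -3.7 112.8]
```

View pics/c3.png

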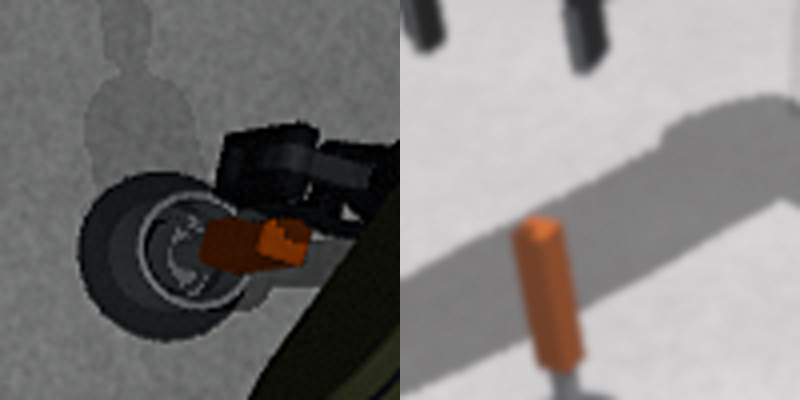

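The open fingers are above the handle: scene finger tips at (137,142) and (176,147), handle top at (165,187). I'll check their centring by projection.

```bash
python3 - <<'E'
from h import *
d([477,-343.5,122])
s=load('scene')
def pr(p):
    q=s['camera_from_world']@[*p,1]; q=s['intrinsics']@q[:3]; return q[:2]/q[2]
for p in ([475.8,-339.8,248],[477,-343.5,186],[477,-343.5,96]): print(pr(p))
y=np.array([np.cos(np.radians(74.5)),np.sin(np.radians(74.5)),0])
for k in(-50,50): print(pr(np.array([475.8,-339.8,248])+k*y))
E
```

```text
t 3.2 pos [ 477.5 -341.4  239.6] rpy deg [180.   -0.  164.5] F [-0.4  0.4  0.2] w 85.5 gf 0.0
[477, -343.5, 122] -> [-1.000e-01 -2.300e+00  1.176e+02]
[160.82517906 159.74698364]
[163.72502679 185.7077098 ]
[170.17099743 220.35574243]
[139.94988579 156.79903983]
[182.12860137 162.75538649]
```

```bash
python3 - <<'E'
from h import *
np.set_printoptions(precision=0,suppress=True)
t=snap('top');s=snap('scene'); d()
for uv in((136,138),(137,141),(175,140),(176,145),(170,135)): print('scene',uv,at_d(s,*uv))
for uv in((510,258),(516,261),(522,258),(524,273),(531,275),(516,268),(512,266)): print('top',uv,at_d(t,*uv))
a=cv2.resize(s['color'][40:240,90:290],(600,600),interpolation=cv2.INTER_CUBIC)
cv2.imwrite('pics/c4.png',a)
E
```

```text
t 3.3 pos [ 478. -342.  242.] rpy deg [-180.    0.  164.] F [0. 0. 0.] w 85.3 gf 0.0
scene (136, 138) [ 471. -385.  295.]
scene (137, 141) [ 466. -386.  286.]
scene (175, 140) [ 502. -295.  305.]
scene (176, 145) [ 499. -296.  293.]
scene (170, 135) [ 499. -304.  315.]
top (510, 258) [ 499. -275.  342.]
top (516, 261) [ 492. -274.  371.]
top (522, 258) [ 495. -277.  387.]
top (524, 273) [ 477. -298.  333.]
top (531, 275) [ 473. -301.  353.]
top (516, 268) [ 483. -277.  360.]
top (512, 266) [ 485. -271.  360.]
```

View pics/c4.png

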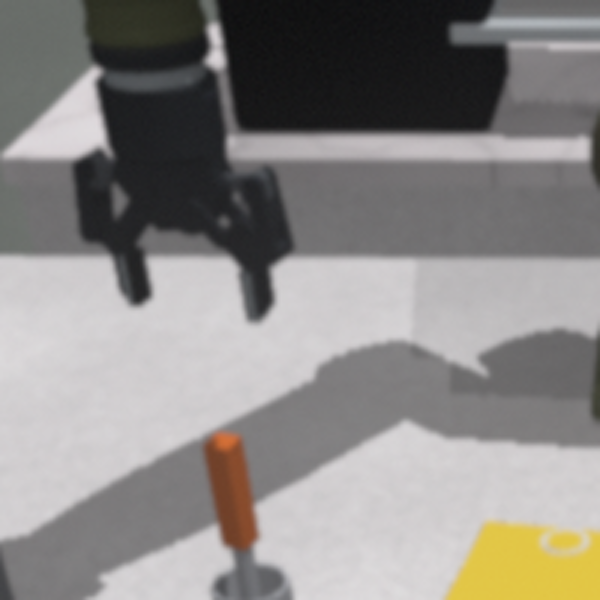

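c4 shows the fingertips at scene (136,141) and (176,147). They are centred on the stick in xy, but look about 30 mm higher than the TCP reading implies. I'll descend and look again before closing.

```bash
python3 -m handwheel '[[[0,-1,20,0,85],[0,-1,40,0,85],[0,-1,60,0,85],[0,-1,80,0,85],[0,-1,100,0,85],[0,-1,110,0,85],[0,-1,116,0,85],[0,-1,116,0,85],[0,-1,116,0,85],[0,-1,116,0,85]]]'; python3 - <<'E'
from h import *
d()
s=snap('scene')
cv2.imwrite('pics/c5.png',cv2.resize(s['color'][120:270,100:250],(600,600),interpolation=cv2.INTER_CUBIC))
E
```

```text
time_s: 4.3
eef_pos: [478.0, -343.3, 124.9]
tcp_rot: [-3.141, 0.002, 2.871]
contact_force: [-0.1, -0.3, 0.7]
gripper_width: 0.995
gripper_force: 0.0
t 4.3 pos [ 478.  -343.3  124.9] rpy deg [-1.799e+02  1.000e-01  1.645e+02] F [-0.1 -0.3  0.7] w 85.0 gf 0.0
```

View pics/c5.png

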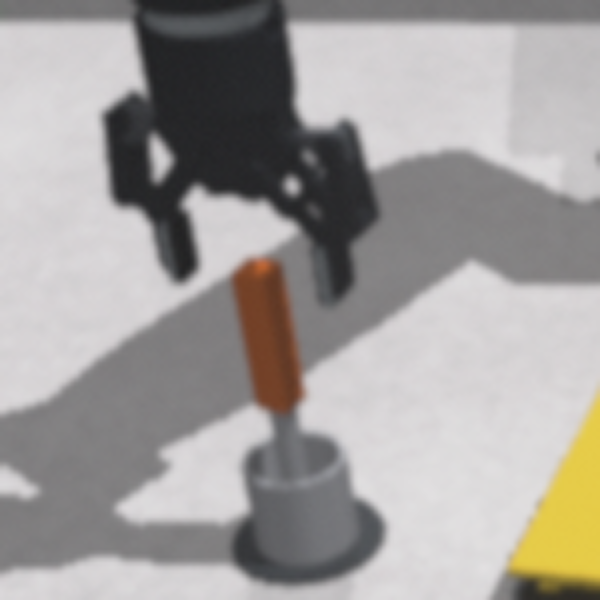

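c5 shows the tips at crop (180,278) and (335,300), level with z≈170, just below the handle's top (258,265). The body is at z≈230, so there is room to go lower for a more central grip. I'll do that gently and watch the force.

```bash
python3 -m handwheel '[[[0,0,3,0,85],[0,0,5,0,85],[0,0,7,0,85],[0,0,8,0,85],[0,0,9,0,85],[0,0,10,0,85],[0,0,11,0,85],[0,0,12,0,85],[0,0,12,0,85],[0,0,12,0,85]]]' | egrep 'pos|contact'; python3 -m handwheel '[[[0,0,1,0,85],[0,0,2,0,85],[0,0,3,0,85],[0,0,4,0,85],[0,0,5,0,85],[0,0,5,0,85],[0,0,5,0,85],[0,0,5,0,85],[0,0,5,0,85],[0,0,5,0,85]]]' | egrep 'pos|contact'
```

```text
eef_pos: [477.3, -342.8, 111.5]
contact_force: [-0.1, -0.2, 0.5]
eef_pos: [477.3, -342.8, 106.6]
contact_force: [0.8, 0.3, 0.6]
```

```bash
python3 -m handwheel '[[[0,0,1,0,85],[0,0,2,0,85],[0,0,3,0,85],[0,0,4,0,85],[0,0,5,0,85],[0,0,6,0,85],[0,0,7,0,85],[0,0,8,0,85],[0,0,8,0,85],[0,0,8,0,85]]]' | egrep 'pos|contact'; python3 -m handwheel '[[[0,0,0,0,60],[0,0,0,0,40],[0,0,0,0,30],[0,0,0,0,22],[0,0,0,0,10],[0,0,0,0,10],[0,0,0,0,10],[0,0,0,0,10],[0,0,0,0,10],[0,0,0,0,10]]]'; python3 - <<'E'
from h import *
d()
s=snap('scene')
cv2.imwrite('pics/c6.png',cv2.resize(s['color'][120:270,100:250],(600,600),interpolation=cv2.INTER_CUBIC))
E
```

```text
eef_pos: [477.3, -342.8, 98.5]
contact_force: [0.4, -0.2, 0.4]
time_s: 8.35
eef_pos: [477.4, -342.9, 98.7]
tcp_rot: [-3.141, 0.0, 2.871]
contact_force: [0.5, -1.0, 0.9]
gripper_width: 0.25
gripper_force: 59.0
t 8.35 pos [ 477.4 -342.9   98.7] rpy deg [-180.     0.   164.5] F [ 0.5 -1.   0.9] w 21.3 gf 59.04465436935425
```

View pics/c6.png

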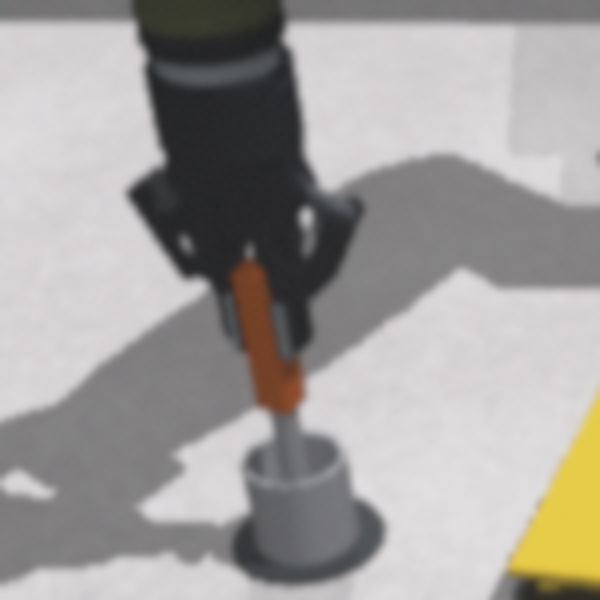

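Good grip: the fingertips are at z≈131 on the handle at crop (265,340). Now to lift the stick and carry it over the far mark, keeping the foot at z≈136.

```bash
python3 -m handwheel '[[[0,0,-25,0,10],[0,0,-60,0,10],[0,0,-100,0,10],[0,0,-130,0,10],[0,0,-130,0,10],[-10,35,-130,0,10],[-22,75,-130,0,10],[-33,115,-130,0,10],[-45,155,-130,0,10],[-56,195,-130,0,10]]]' >/dev/null;  python3 -m handwheel '[[[-10,33,0,0,10],[-15,51.5,0,0,10],[-15,51.5,0,0,10],[-15,51.5,12,0,10],[-15,51.5,25,0,10],[-15,51.5,36,0,10],[-15,51.5,40,0,10],[-15,51.5,40,0,10],[-15,51.5,40,0,10],[-15,51.5,40,0,10]]]'; python3 - <<'E'
from h import *
d([612,-124.4,0])
s=snap('scene')
cv2.imwrite('pics/c7.png',cv2.resize(s['color'][130:310,200:380],(600,600),interpolation=cv2.INTER_CUBIC))
E
```

```text
time_s: 10.4
eef_pos: [612.1, -124.6, 189.5]
tcp_rot: [-3.142, 0.002, 2.871]
contact_force: [-0.0, -0.0, -0.6]
gripper_width: 0.25
gripper_force: 59.2
t 10.4 pos [ 612.1 -124.6  189.5] rpy deg [-1.800e+02  1.000e-01  1.645e+02] F [-0.  -0.  -0.6] w 21.4 gf 59.21982944011688
[612, -124.4, 0] -> [  0.4   0.2 189.5]
```

View pics/c7.png

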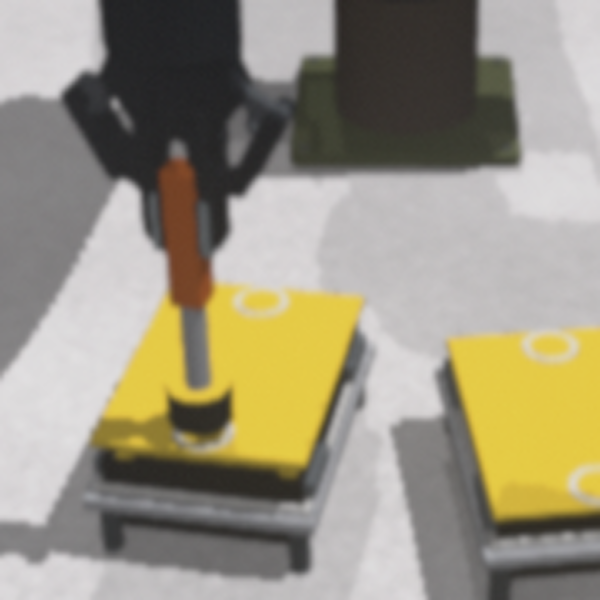

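c7 shows the stick upright, its foot hovering just above the far ring at crop (205,432). I'll start the press.

```bash
python3 -m handwheel '[[[0,0,3,0,10],[0,0,6,0,10],[0,0,8,0,10],[0,0,10,0,10],[0,0,12,0,10],[0,0,14,0,10],[0,0,15,0,10],[0,0,16,0,10],[0,0,16,0,10],[0,0,16,0,10]]]' | egrep 'pos|rot|force'; python3 -m handwheel '[[[0,0,1,0,10],[0,0,1.5,0,10],[0,0,2,0,10],[0,0,2.5,0,10],[0,0,3,0,10],[0,0,3.5,0,10],[0,0,4,0,10],[0,0,4.5,0,10],[0,0,4.5,0,10],[0,0,4.5,0,10]]]'| egrep 'pos|rot|force'
```

```text
eef_pos: [613.6, -125.2, 177.8]
tcp_rot: [-3.141, 0.006, 2.871]
contact_force: [-2.6, -0.3, 14.4]
gripper_force: 61.1
eef_pos: [614.5, -125.7, 175.2]
tcp_rot: [-3.14, 0.009, 2.871]
contact_force: [-3.5, -1.4, 19.4]
gripper_force: 60.6
```

```bash
python3 -m handwheel '[[[0,0,0.5,0,10],[0,0,1,0,10],[0,0,1.5,0,10],[0,0,2,0,10],[0,0,2.5,0,10],[0,0,3,0,10],[0,0,3.5,0,10],[0,0,4,0,10],[0,0,4,0,10],[0,0,4,0,10]]]' | egrep 'pos|rot|force'; python3 - <<'E'
from h import *
t=snap('top')
hsv=cv2.cvtColor(t['color'],cv2.COLOR_BGR2HSV)
m=cv2.inRange(hsv,(22,150,60),(35,255,255))
v,u=np.nonzero(m[185:315,335:435]); c0=np.array([537.75,-111.2]);a=np.radians(-9.7)
P=np.array([at_d(t,x+335,y+185) for x,y in zip(u,v)]); P=P[abs(P[:,2]-83)<15]
q=(P[:,:2]-c0)@np.array([[np.cos(a),-np.sin(a)],[np.sin(a),np.cos(a)]])
for i in(-90,-60,0,60):
  print(i,[ (round(float(np.median(P[k,2])),1),int(k.sum())) for j in(-60,-20,20) for k in[(q[:,0]>i)&(q[:,0]<i+30)&(q[:,1]>j)&(q[:,1]<j+40)] if k.sum()>5])
E
```

```text
eef_pos: [614.9, -125.1, 170.8]
tcp_rot: [-3.142, 0.01, 2.871]
contact_force: [-1.0, 0.3, 17.3]
gripper_force: 60.5
-90 []
-60 [(88.3, 18)]
0 []
60 [(76.1, 163), (77.1, 34), (76.6, 43)]
```

```bash
cat >> h.py <<'E'
def lidz():
    t=snap('top'); hsv=cv2.cvtColor(t['color'],cv2.COLOR_BGR2HSV)
    m=cv2.inRange(hsv,(22,150,60),(35,255,255))
    v,u=np.nonzero(m[185:315,335:435]); c0=np.array([537.75,-111.2]);a=np.radians(-9.7)
    P=np.array([at_d(t,x+335,y+185) for x,y in zip(u,v)]); P=P[abs(P[:,2]-83)<15]
    q=(P[:,:2]-c0)@np.array([[np.cos(a),-np.sin(a)],[np.sin(a),np.cos(a)]])
    for i in(-90,-60,0,60):
        print(i,[(round(float(np.mean(P[k,2])),1),int(k.sum())) for j in(-66,-22,22) for k in[(q[:,0]>i)&(q[:,0]<i+30)&(q[:,1]>j)&(q[:,1]<j+44)]])
E
python3 -m handwheel '[[[0,0,1,0,10],[0,0,2,0,10],[0,0,3,0,10],[0,0,4,0,10],[0,0,5,0,10],[0,0,6,0,10],[0,0,6,0,10],[0,0,6,0,10],[0,0,6,0,10],[0,0,6,0,10]]]' | egrep 'pos|rot|force'
python3 -c "
from h import *
lidz();d([463,-98.9,230])"
```

```text
eef_pos: [618.1, -126.0, 170.1]
tcp_rot: [-3.141, 0.019, 2.871]
contact_force: [-0.6, 0.2, 29.2]
gripper_force: 62.3
-90 [(nan, 0), (nan, 0), (92.4, 13)]
-60 [(nan, 0), (nan, 0), (88.8, 63)]
0 [(nan, 0), (nan, 0), (84.1, 12)]
60 [(76.2, 177), (77.3, 43), (76.7, 77)]
t 14.55 pos [ 618.1 -126.   170.1] rpy deg [-180.     1.1  164.5] F [-0.9  0.5 29.2] w 21.5 gf 62.299697399139404
[463, -98.9, 230] -> [155.5 -15.3 -62.8]
  return _methods._mean(a, axis=axis, dtype=dtype,
  ret = ret.dtype.type(ret / rcount)
```

```bash
python3 -m handwheel '[[[0,0,-20,0,10],[0,0,-45,0,10],[0,0,-45,0,10],[40,-4,-45,0,10],[80,-8,-45,0,10],[120,-12,-45,0,10],[150.4,-15,-45,0,10],[150.4,-15,-45,0,10],[150.4,-15,-30,0,10],[150.4,-15,-26,0,10]]]' | egrep 'pos|rot|force'
python3 -m handwheel '[[[0,0,3,0,10],[0,0,6,0,10],[0,0,8,0,10],[0,0,10,0,10],[0,0,12,0,10],[0,0,13,0,10],[0,0,14,0,10],[0,0,15,0,10],[0,0,16,0,10],[0,0,16,0,10]]]' | egrep 'pos|rot|force';python3 -m handwheel '[[[0,0,0.5,0,10],[0,0,1,0,10],[0,0,1.5,0,10],[0,0,2,0,10],[0,0,2.5,0,10],[0,0,3,0,10],[0,0,3.5,0,10],[0,0,4,0,10],[0,0,4,0,10],[0,0,4,0,10]]]' | egrep 'pos|rot|force'
```

```text
eef_pos: [463.3, -98.7, 182.5]
tcp_rot: [-3.141, -0.0, 2.871]
contact_force: [-0.1, -0.3, 5.4]
gripper_force: 59.7
eef_pos: [462.9, -98.5, 168.6]
tcp_rot: [3.142, 0.0, 2.871]
contact_force: [-1.6, 1.7, 0.7]
gripper_force: 59.3
eef_pos: [463.9, -98.8, 168.5]
tcp_rot: [-3.141, 0.003, 2.871]
contact_force: [-5.8, 2.5, 15.9]
gripper_force: 61.5
```

```bash
python3 -m handwheel '[[[0,0,0.5,0,10],[0,0,1,0,10],[0,0,1.5,0,10],[0,0,2,0,10],[0,0,2.5,0,10],[0,0,3,0,10],[0,0,3.5,0,10],[0,0,4,0,10],[0,0,4,0,10],[0,0,4,0,10]]]' | egrep 'pos|rot|force'; python3 -W ignore -c "
from h import *
lidz();d()"
```

```text
eef_pos: [466.4, -99.5, 168.3]
tcp_rot: [-3.141, 0.01, 2.871]
contact_force: [-5.2, 2.6, 28.2]
gripper_force: 62.9
-90 [(nan, 0), (nan, 0), (75.3, 89)]
-60 [(nan, 0), (nan, 0), (75.5, 62)]
0 [(75.8, 86), (76.8, 22), (75.5, 202)]
60 [(75.8, 316), (76.0, 221), (75.5, 314)]
t 18.6 pos [466.4 -99.5 168.3] rpy deg [-180.     0.6  164.5] F [-4.7  2.2 26.9] w 21.3 gf 62.88408637046814
```

```bash
python3 -m handwheel '[[[0,0,-20,0,10],[0,0,-45,0,10],[0,0,-67,0,10],[-10,-30,-67,0,10],[-24,-70,-67,0,10],[-38,-110,-67,0,10],[-51,-150,-67,0,10],[-65,-190,-67,0,10],[-79.4,-231.5,-67,0,10],[-79.4,-231.5,-67,0,10]]]' | egrep 'pos|rot|force'; python3 -W ignore - <<'E'
from h import *
lidz();d([477.4,-342.9,98.7])
t=load('top');s=snap('scene')
a=cv2.resize(t['color'][180:330,330:560],(800,522),interpolation=cv2.INTER_CUBIC)
a=cv2.resize(t['color'][200:330,430:560],(400,400),interpolation=cv2.INTER_CUBIC)
b=cv2.resize(s['color'][140:270,120:250],(400,400),interpolation=cv2.INTER_CUBIC)
cv2.imwrite('pics/c8.png',np.hstack([a,b]))
E
```

```text
eef_pos: [476.7, -347.2, 225.8]
tcp_rot: [-3.14, -0.001, 2.866]
contact_force: [-0.9, 0.7, -1.9]
gripper_force: 60.1
-90 [(75.5, 340), (76.0, 228), (75.3, 335)]
-60 [(75.5, 338), (75.3, 305), (75.6, 331)]
0 [(75.4, 327), (75.4, 328), (75.3, 321)]
60 [(75.6, 317), (75.8, 224), (75.4, 317)]
t 19.65 pos [ 476.8 -344.7  225.7] rpy deg [ 1.800e+02 -1.000e-01  1.643e+02] F [ 0.1  0.4 -2.5] w 21.2 gf 60.05087971687317
[477.4, -342.9, 98.7] -> [ -0.3   1.9 127. ]
```

View pics/c8.png

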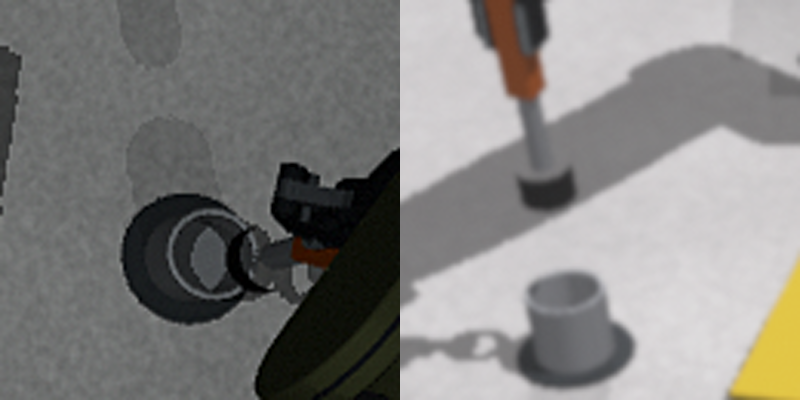

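c8 shows the stick hanging upright, foot at (547,190), directly over the cup mouth at (567,290). All nine patches of the lid read z≈75.5, so it is home all round. Now I'll lower the stick.

```bash
python3 -m handwheel '[[[0,0,0,0,10],[0,0,0,0,10],[0,0,15,0,10],[0,0,30,0,10],[0,0,45,0,10],[0,0,58,0,10],[0,0,58,0,10],[0,0,58,0,10],[0,0,58,0,10],[0,0,58,0,10]]]' | egrep 'pos|rot|force'; python3 -c "
from h import *
d([477.4,-342.9,98.7])"
```

```text
eef_pos: [477.8, -343.3, 170.2]
tcp_rot: [-3.141, 0.002, 2.871]
contact_force: [-0.2, 0.3, -1.9]
gripper_force: 60.0
t 20.7 pos [ 477.8 -343.3  170.2] rpy deg [-1.800e+02  1.000e-01  1.645e+02] F [-0.2  0.3 -1.9] w 21.4 gf 59.97150421142578
[477.4, -342.9, 98.7] -> [ 0.7  0.3 71.5]
```

```bash
python3 -m handwheel '[[[0,0,10,0,10],[0,0,20,0,10],[0,0,30,0,10],[0,0,40,0,10],[0,0,50,0,10],[0,0,58,0,10],[0,0,64,0,10],[0,0,68,0,10],[0,0,70.5,0,10],[0,0,70.5,0,10]]]' | egrep 'pos|rot|force'
```

```text
eef_pos: [477.7, -342.8, 98.6]
tcp_rot: [3.141, 0.001, 2.871]
contact_force: [4.3, 0.0, 0.2]
gripper_force: 60.3
```

```bash
python3 -m handwheel '[[[0,0,0,0,10],[0,0,0,0,24],[0,0,0,0,28],[0,0,0,0,35],[0,0,0,0,50],[0,0,0,0,70],[0,0,0,0,85],[0,0,0,0,85],[0,0,0,0,85],[0,0,0,0,85]]]' | egrep 'width|force'; python3 -m handwheel '[[[0,0,-15,0,85],[0,0,-30,0,85],[0,0,-50,0,85],[0,0,-75,0,85],[0,0,-100,0,85],[0,0,-130,0,85],[0,0,-160,0,85],[0,0,-180,0,85],[0,0,-180,0,85],[0,0,-180,0,85]]]' | egrep 'pos|force'; python3 -m handwheel '[[[20,-20,0,0,85],[50,-40,0,0,85],[80,-60,0,0,85],[110,-70,0,0,85],[110,-70,0,0,85],[110,-70,0,0,85],[110,-70,0,0,85],[110,-70,0,0,85],[110,-70,0,0,85],[110,-70,0,0,85]]]' | egrep 'pos|force'; python3 -W ignore - <<'E'
from h import *
lidz(); s=snap('scene')
cv2.imwrite('pics/c9.png',cv2.resize(s['color'][150:350,120:520],(800,400),interpolation=cv2.INTER_CUBIC))
E
```

```text
contact_force: [0.3, 0.0, 0.5]
gripper_width: 0.995
gripper_force: 0.0
eef_pos: [477.5, -342.9, 279.6]
contact_force: [0.0, -0.4, -0.1]
gripper_force: 0.0
eef_pos: [353.1, -380.6, 278.3]
contact_force: [0.2, 0.2, 0.4]
gripper_force: 0.0
-90 [(75.6, 340), (75.5, 228), (75.5, 335)]
-60 [(75.4, 335), (75.3, 308), (75.4, 330)]
0 [(75.5, 324), (75.4, 327), (75.4, 321)]
60 [(75.5, 320), (75.9, 220), (75.5, 317)]
```

View pics/c9.png

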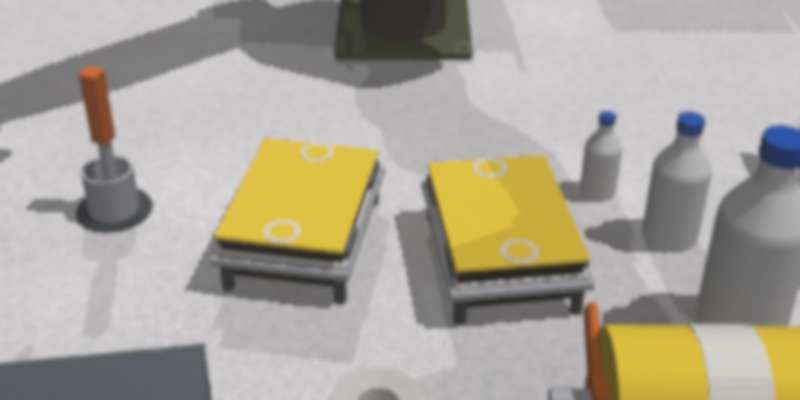

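The last picture shows the stick upright in its cup at (100,140), the pressed lid level and home at (300,195), and the bottles where they were. Handing in.

```bash
python3 -c "
from bench import *
print(hand_in())"
```

```text
the job is handed in; nothing more can be done
None
```

I handed the job in (no verdict came back): the proud lid is home all round (top measured at about 75.5 mm) after a steady push of about 28 N, the stick stands upright in its cup, and the closed tub and bottle were not touched.

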